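Put the spare sanding disc back in the bench rack

TASK

Put the large spare sanding disc that lies on the bench away in the rack: slide it through the rack's mouth into the empty upper slot until it is fully home, lying level with its spindle up on the two side ledges under the lips, and let go. Leave the small sanding disc and the disc already stored in the lower slot where they are.

Things in the scene. Friction and masses are not known exactly. Their poses are not given: they have to be found in the camera images.
- spare_centre (a point): Large spare sanding disc, lying flat on the bench: 150 mm diameter, 6 mm thick, black back up, with an upright round steel spindle on its axis, 22 mm diameter, top 56 mm above the disc's underside; 0.25 kg. This point is on the axis 28 mm above the underside, z up. Grip the spindle from any side, best 10 mm above this point. It and the small disc lie in either of two places.
- upper_slot (a point): Home of the spare disc's centre point in the rack's upper slot. x = level way in (mouth at x -82 mm, back stop at +83), z up. Two side ledges 28 mm below this point, open 110 mm between; lips 28 mm over the ledges, 4 mm thick, open 120 mm between, nothing above, so spindle and fingers pass along the middle. Walls 174 mm apart. Ledges 88 to 138 mm above the bench, other each time; rack fixed.
- stored_centre (a point): Equal 150 mm disc already in the lower slot of the aluminium rack, 66 mm below the upper slot; point on its axis, 28 mm above its underside. Leave it there. The rack hangs on four 14 mm posts, 55 mm before and behind and 104 mm to either side of the slots' centre, whose tops are 20 to 70 mm above the upper slot's home point.
- small_centre (a point): Small sanding disc lying on the bench, 100 mm diameter, 6 mm thick, same spindle (22 mm diameter, top at 56 mm); point on its axis, 28 mm above its underside. Too small for the rack; leave it there. Farther from the robot lie a wrench and a closed tin 75 mm tall.
Things that resemble listed ones, but are neither listed nor needed, are in the scene too. What is shaped like the part that bears spare_centre but purple is not meant.

How it is judged:
By the outcome, as a careful person would: the job done as asked, in the order asked, and still so for the second after the job is handed in, with the robot touching nothing.
It also fails if it takes over 37 s, if anything falls off the work surface, if the arm or the gripper's body presses on something with over 40 N, if the wrist force passes 120 N, or if a joint passes its speed limit or range.

ROBOT

A 6-joint arm with a two-finger parallel gripper is mounted at the origin on the work surface. World frame = base frame: x ahead of the robot, y to its left, z up, the work surface at z = 0. Lengths are in m, angles in rad, forces in N, time in s.
With the tool pointing down it reaches from about 0.35 to 0.775 m from the base axis. Payload 5.5 kg.
Tool frame: the origin (TCP) lies at the very end of the fingers, on their centre line; the grasp point (between the pads) lies 19 mm behind it; x points along the fingers, y is the direction in which the jaws open and shut, and the axes are right-handed (so a half turn about x gives the same grasp; the last joint's range is limited). The gripper opens to 85 mm and grips with 20 to 120 N. Pads are 22 mm wide; open, the fingers measure 114 mm over their backs; the gripper's body (76 mm by 85 mm) begins 54 mm behind the grasp point. The pads swing forward as they close: fully open they stand 13 mm farther back than shut.
Start: joints at [-1.488, 0.313, 0.046, 1.304, 0, 1.431], TCP at [0.127, -0.561, 0.231] pointing down, gripper open.
Joint ranges: [-2.76, 2.76], [-0.86, 1.69], [-1.03, 1.26], [-2.2, 2.34], [-1.47, 1.5], [-3.14, 3.14]. Speed limits (rad/s): [2.57, 2.57, 3.14, 3.14, 3.14, 3.14].

INTERFACE

Orientations are given as [roll, pitch, yaw] about the fixed x, y, z axes, in that order (R = Rz(yaw) Ry(pitch) Rx(roll)).
In Python, from station import * gives the robot as it stands.
- The arm moves only by the tool servo_tool, never from a script. Its arguments are lists of equal length, an entry for each row: "travel": the shift along the tool's x, y, z in cm, a list of three; "spin": the turn about the tool's x in degrees; "gripper": the finger opening in cm, from 0 to 8.54. A call has 1 to 12 rows; each row is the pose to reach, as a shift and turn from the pose commanded when the call began, along the tool's axes at that moment; what a row does not reach only later rows make up. A row lasts 1/12 s, in which the tool goes at most 41.7 mm and 7.16 degrees, less where a joint would pass 70% of its speed; a pose out of reach is approached as far as the arm can. A call with a gripper value outside its range is refused whole. The fingers move at their own pace and stop on an object; "force" is the grip in N (left out, the last holds). Time passes only in rows, so rows that repeat a pose let the fingers close. It gives the time, the measured TCP pose, the force and the opening at its end, in the units of the state.
- read_state(): the state, without advancing time (a new reading comes with each control period).
- get_image(name): name is "scene" or "top" or "wrist"; returns a dict with "pixels" (420x560x3 uint8, blue, green, red), "range_z" (420x560 float32, m along the optical axis (not along the pixel's ray), 0 where there is no reading), "fx", "fy", "cx", "cy" (pixels), "k1" (the pictures are not rectified: a ray, as slopes to the right and down, at radius r is drawn at 1 + k1 r^2 times it, then the intrinsics apply), "extrinsics" (4x4, takes a point from camera to world coordinates); the wrist camera has in their place "tool_from_camera" (4x4, takes a point from camera to tool coordinates, whose origin is the TCP and whose axes are the tool frame's). Camera axes: x right, y up, looking along -z (the intrinsics and any distortion apply to the point x, -y, -z); pixel columns grow to the right and rows downward; lengths in m; the calibration is good to about 2 mm. A picture is of the moment at which its call begins: read the wrist's pose just before it.
- sign_off(): hands the job in, once; it reports no verdict.
The state is a dict: "clock": time; "q": joint angles; "qvel": joint speeds; "joint_efforts": joint torques, N m; "tcp_pos": TCP position; "eef_rot": TCP orientation; "wrist_force": force on the tool from outside, world axes, zero at the start; "wrist_torque": the same for the moment, N m; "finger_gap": opening from 0.0 (shut) to 1.0 (fully open).
Only numpy, scipy, OpenCV 4.12 (cv2) and the standard library are available. Lean on these libraries where they do the work, as an engineer would, in place of code of your own. Each camera call takes 0.05 s, during which the arm holds its last target.

## Working session

There is one attempt and no reset: what is moved stays moved. The work goes in short steps, Python scripts to look and compute and a tool call to move; the robot and the scene stay as the last step left them, time stands still between calls to the robot, and variables do not carry over. Pictures are saved under pics/ and viewed, and the job is handed in when it is done.

Besides the shell and the picture viewer there is one more tool, called as a command line: name --pt "numbers of a row" for each row, then --argument value for the rest. servo_tool: Moves the arm, as the interface text tells. Its arguments: {"type":"object","properties":{"travel":{"type":"array"},"spin":{"type":"array"},"gripper":{"type":"array"},"force":{"type":"number"}},"required":["travel","spin","gripper"]}

```bash
ls; mkdir -p pics
python3 - <<'E'
from station import *
import cv2,numpy as np
s=read_state();print(s)
for n in ("scene","top"):
    d=get_image(n);cv2.imwrite(f"pics/{n}0.png",d["pixels"]);np.savez(f"{n}0.npz",**d)
    print(n,d["fx"],d["fy"],d["cx"],d["cy"],d["k1"],d["extrinsics"])
E
```

```text
pics
{'clock': 0.0, 'q': array([-1.48759697e+00,  3.14019585e-01,  4.49511633e-02,  1.30360018e+00,
        1.79770094e-05,  1.43120416e+00]), 'qvel': array([ 0.0006715 , -0.00076262,  0.00018038, -0.0013522 ,  0.00136327,
       -0.00022096]), 'joint_efforts': array([-3.69868776e-04, -4.80625105e+01,  2.98534405e+01,  1.92504411e-02,
       -2.63174270e-04,  8.65622496e-06]), 'tcp_pos': array([ 0.12700432, -0.5602611 ,  0.23038659]), 'eef_rot': array([-1.71998988,  1.56892397,  1.64439428]), 'wrist_force': array([-0.70678088,  0.20078019,  0.72980426]), 'wrist_torque': array([ 0.039112  , -0.01939893, -0.01783744]), 'finger_gap': 1.0016234165668216}
scene 411.2751326388159 411.2751326388159 275.6431966565048 209.4919500686151 -0.12507060448257074 [[ 0.87601169 -0.36878743  0.31080435  0.77470455]
 [ 0.4819941   0.69200519 -0.53741092 -0.41078251]
 [-0.01688783  0.62058412  0.783958    0.88748099]
 [ 0.          0.          0.          1.        ]]
top 494.5986849779288 494.5986849779288 279.8066797047847 208.21437382267854 -0.16143277756397897 [[ 0.02769619  0.99653479 -0.07843041  0.40621597]
 [-0.99927188  0.02966102  0.02399854  0.11024426]
 [ 0.02624171  0.07770864  0.99663069  1.3272424 ]
 [ 0.          0.          0.          1.        ]]
```

View pics/scene0.png

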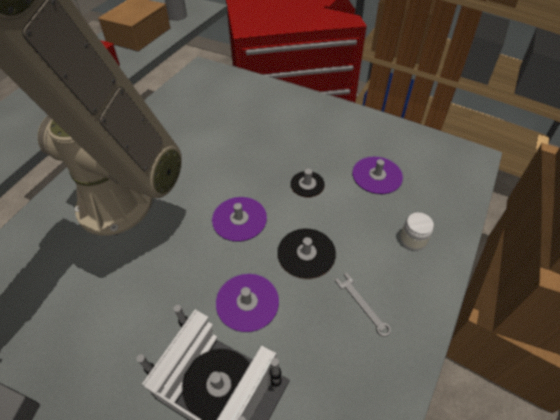

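View pics/top0.png

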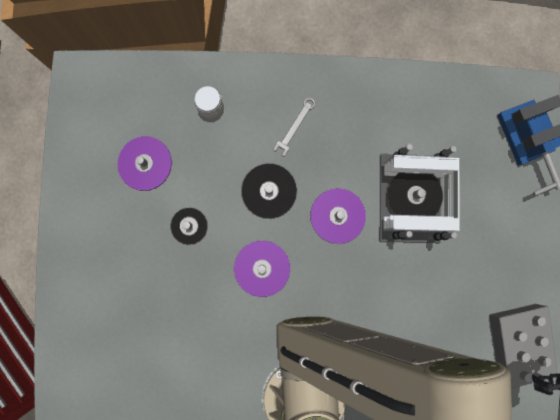

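The top view shows the large black disc at (269,190) and the small one at (188,226). The rack sits at about (420,195), with its mouth on the left and its stop bar on the right at col 450. Purple decoys lie around them. Next I'll measure.

```bash
cat > h.py <<'E'
import numpy as np,cv2
def K(d): return np.array([[d["fx"],0,d["cx"]],[0,d["fy"],d["cy"]],[0,0,1]],float)
def slopes(d,uv):
    uv=np.asarray(uv,float).reshape(-1,1,2)
    return cv2.undistortPoints(uv,K(d),np.array([float(d["k1"]),0,0,0,0]),None,None).reshape(-1,2) if True else 0
def rays(d,uv,E=None):
    E=d["extrinsics"] if E is None else E
    s=slopes(d,uv); c=np.c_[s[:,0],-s[:,1],-np.ones(len(s))]
    return E[:3,3],c@E[:3,:3].T
def plane(d,uv,z,E=None):
    o,r=rays(d,uv,E); return o+r*((z-o[2])/r[:,2])[:,None]
def cloud(d,E=None):
    h,w=d["range_z"].shape; uu,vv=np.meshgrid(np.arange(w),np.arange(h))
    o,r=rays(d,np.c_[uu.ravel(),vv.ravel()],E)
    P=o+r*d["range_z"].reshape(-1,1); P[d["range_z"].ravel()==0]=np.nan
    return P.reshape(h,w,3)
E
python3 - <<'E'
from h import *
for n in("scene","top"):
    d=dict(np.load(n+"0.npz"));P=cloud(d);g=d["pixels"]
    print(n)
    hsv=cv2.cvtColor(g,cv2.COLOR_BGR2HSV)
    m=((hsv[...,2]<45)&(np.abs(P[...,2])<.03)).astype(np.uint8)
    c,_=cv2.findContours(m,cv2.RETR_EXTERNAL,cv2.CHAIN_APPROX_NONE)
    for k in c:
        if cv2.contourArea(k)<300: continue
        X=plane(d,k.reshape(-1,2),.006)[:,:2].astype(np.float32)
        (x,y),r=cv2.minEnclosingCircle(X); print("dark",cv2.boundingRect(k),x,y,r, cv2.fitEllipse(X))
    # high points near things
    for nm,(x0,x1,y0,y1,z0,z1) in dict(sp=(.35,.7,-.12,.4,.05,.062)).items():
        m=((P[...,0]>x0)&(P[...,0]<x1)&(P[...,1]>y0)&(P[...,1]<y1)&(P[...,2]>z0)&(P[...,2]<z1)).astype(np.uint8)
        nn,l,st,ce=cv2.connectedComponentsWithStats(m)
        for i in range(1,nn):
            if st[i,4]>15: print("top",ce[i],st[i,4],np.median(P[l==i],0), plane(d,ce[i],.056))
    R=P[(P[...,0]>.35)&(P[...,0]<.75)&(P[...,1]<-.12)&(P[...,1]>-.4)]
    hh,e=np.histogram(R[:,2],bins=np.arange(0,.3,.004));print([(round(a,3),b) for a,b in zip(e,hh) if b>8])
E
```

```text
scene
dark (278, 229, 57, 49) 0.5590856671333313 0.10911218822002411 0.07253383100032806 ((0.5596257448196411, 0.10916367173194885), (0.14108876883983612, 0.1418275684118271), 3.519548177719116)
dark (291, 173, 33, 24) 0.4588049054145813 0.3194403350353241 0.04741598293185234 ((0.45881664752960205, 0.31952425837516785), (0.08484717458486557, 0.08653349429368973), 174.01174926757812)
top [307.65  171.375] 40 [0.45810561 0.32065262 0.05444651] [[0.45846911 0.3196739  0.056     ]]
top [238.46153846 207.30769231] 26 [0.35433338 0.12027607 0.05456857] [[0.35631976 0.12011303 0.056     ]]
top [306.94736842 241.19298246] 57 [0.55924613 0.10982341 0.05460677] [[0.55957596 0.10890774 0.056     ]]
top [244.9516129  291.66129032] 62 [ 0.4970624  -0.07773067  0.05414411] [[ 0.49755966 -0.0789064   0.056     ]]
[(np.float64(0.0), np.int64(1761)), (np.float64(0.004), np.int64(627)), (np.float64(0.008), np.int64(607)), (np.float64(0.012), np.int64(13)), (np.float64(0.028), np.int64(9)), (np.float64(0.032), np.int64(17)), (np.float64(0.036), np.int64(49)), (np.float64(0.04), np.int64(282)), (np.floa
[... 2922 characters left out ...]
(np.float64(0.108), np.int64(223)), (np.float64(0.112), np.int64(109)), (np.float64(0.116), np.int64(50)), (np.float64(0.12), np.int64(40)), (np.float64(0.124), np.int64(43)), (np.float64(0.128), np.int64(96)), (np.float64(0.132), np.int64(97)), (np.float64(0.136), np.int64(344)), (np.float64(0.14), np.int64(1020)), (np.float64(0.144), np.int64(353)), (np.float64(0.148), np.int64(35)), (np.float64(0.152), np.int64(13)), (np.float64(0.156), np.int64(17)), (np.float64(0.164), np.int64(17)), (np.float64(0.168), np.int64(9)), (np.float64(0.172), np.int64(9)), (np.float64(0.176), np.int64(18)), (np.float64(0.18), np.int64(16)), (np.float64(0.184), np.int64(68)), (np.float64(0.188), np.int64(27))]
```

Run:
```python
from h import *
d=dict(np.load("top0.npz"));cv2.imwrite("pics/topz.png",cv2.resize(d["pixels"][130:265,360:480],None,fx=5,fy=4.4,interpolation=cv2.INTER_CUBIC))
d=dict(np.load("scene0.npz"));cv2.imwrite("pics/scz.png",cv2.resize(d["pixels"][290:420,120:300],None,fx=4.4,fy=4.4,interpolation=cv2.INTER_CUBIC))
```

```text
(no output)
```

View pics/topz.png

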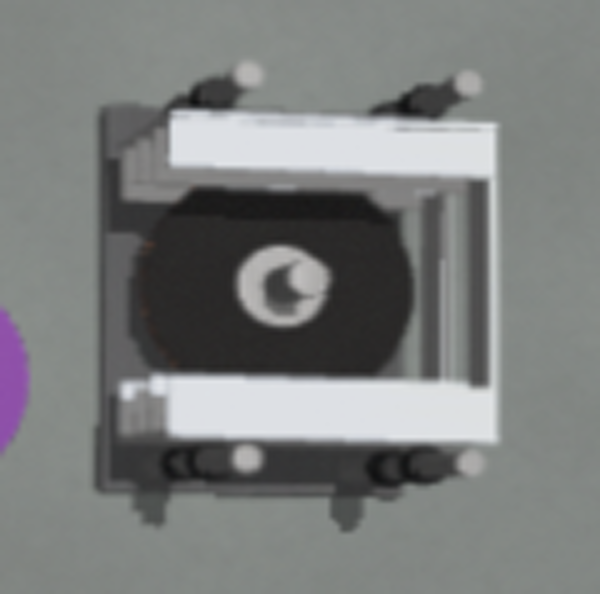

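View pics/scz.png

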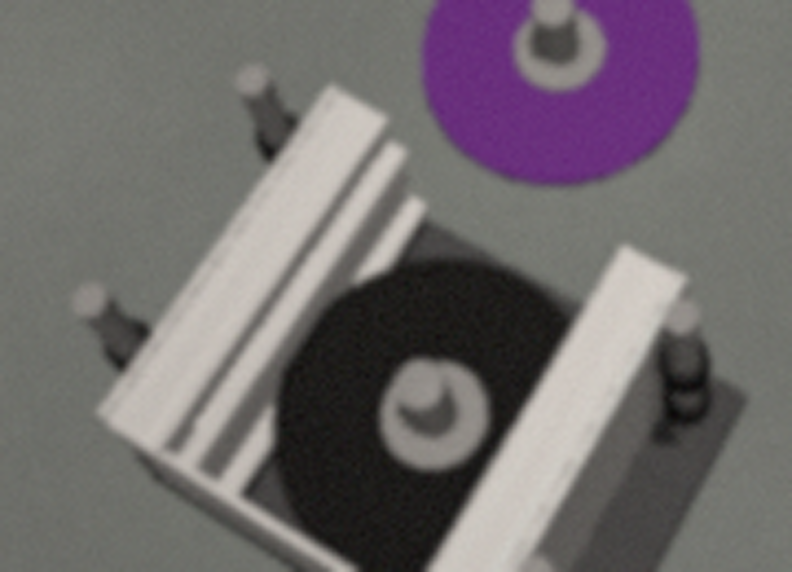

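Run:
```python
from h import *
from scipy.spatial.transform import Rotation as R
print(R.from_euler('xyz',[-1.71998988,1.56892397,1.64439428]).as_matrix().round(3))
for n in("scene","top"):
    d=dict(np.load(n+"0.npz"));P=cloud(d);print(n)
    x,y,z=P[...,0],P[...,1],P[...,2]
    reg=(x>.35)&(x<.75)&(y<-.1)&(y>-.42)
    v=d["pixels"].min(2)
    m=(reg&(z>.13)&(z<.152)).astype(np.uint8)
    nn,l,st,ce=cv2.connectedComponentsWithStats(m)
    for i in range(1,nn):
        if st[i,4]<100: continue
        zz=np.median(z[l==i]); mm=((l==i)).astype(np.uint8)
        k=max(cv2.findContours(mm,cv2.RETR_EXTERNAL,cv2.CHAIN_APPROX_NONE)[0],key=cv2.contourArea)
        X=plane(d,k.reshape(-1,2),zz)[:,:2].astype(np.float32)
        rc=cv2.minAreaRect(X);print("lip",st[i],zz,rc,cv2.boxPoints(rc).round(4).tolist())
    m=(reg&(z>.172)&(z<.22)).astype(np.uint8)
    nn,l,st,ce=cv2.connectedComponentsWithStats(m)
    for i in range(1,nn):
        if st[i,4]>8: print("post",ce[i],st[i,4],np.median(P[l==i],0),plane(d,ce[i],.186))
    m=(reg&(z>.09)&(z<.104)).astype(np.uint8)
    nn,l,st,ce=cv2.connectedComponentsWithStats(m)
    for i in range(1,nn):
        if st[i,4]>15: print("lowsp",ce[i],st[i,4],np.median(P[l==i],0))
```

```text
[[-0.     0.221 -0.975]
 [ 0.002 -0.975 -0.221]
 [-1.    -0.002 -0.   ]]
scene
lip [ 142  310   66  110 1761] 0.14012151604293988 ((0.4849083721637726, -0.2974916696548462), (0.10914456099271774, 0.20392867922782898), 29.598325729370117) [[0.3871000111103058, -0.23579999804496765], [0.4878000020980835, -0.413100004196167], [0.5827000141143799, -0.35920000076293945], [0.4819999933242798, -0.1818999946117401]]
lip [ 217  346   59   74 1453] 0.14034862962704564 ((0.6264006495475769, -0.2687360644340515), (0.15001849830150604, 0.03366132453083992), 89.9478988647461) [[0.609499990940094, -0.34369999170303345], [0.6431999802589417, -0.34380000829696655], [0.6432999968528748, -0.19370000064373016], [0.6096000075340271, -0.19370000064373016]]
post [177.93103448 309.13793103] 58 [ 0.44828257 -0.22094036  0.18354062] [[ 0.45020775 -0.22197933  0.186     ]]
post [140.90277778 358.79166667] 72 [ 0.44826972 -0.33065093  0.18372734] [[ 0.44929377 -0.33111988  0.186     ]]
post [274.32876712 362.42465753] 73 [ 0.65443144 -0.22134614  0.18461592] [[ 0.65489668 -0.22226144  0.186     ]]
post [241.333
[... 420 characters left out ...]
540000915527344, -0.19280000030994415], [0.4366999864578247, -0.3635999858379364], [0.6614999771118164, -0.3619000017642975], [0.6601999998092651, -0.19110000133514404]]
post [408.46428571 147.35714286] 28 [ 0.65090871 -0.22101154  0.18594001] [[ 0.65083542 -0.22031036  0.186     ]]
post [451.97435897 149.        ] 39 [ 0.6515241  -0.32945223  0.1854179 ] [[ 0.65179776 -0.3290473   0.186     ]]
post [408.28205128 233.46153846] 39 [ 0.44649357 -0.21986956  0.1857196 ] [[ 0.44554273 -0.2206611   0.186     ]]
post [452.61764706 234.70588235] 34 [ 0.4445377  -0.32961676  0.18513549] [[ 0.44511059 -0.32975088  0.186     ]]
lowsp [421.03571429 192.94642857] 56 [ 0.55261646 -0.27834933  0.09989608]
```

Agreed figures so far:

| Item | Position (m) |
|---|---|
| Spare disc axis | about (0.558, 0.1095) |
| Rack centre | about (0.550, -0.275) |
| Rack way in | along -y |
| Lip top | z 0.141, giving ledge 0.1095 and home z 0.1375 |
| Stored disc spindle top | predicted z 0.0995, measured 0.098 to 0.100 |

I'll move above the spare disc and turn the jaws along world x.

```bash
cat >> h.py <<'E'
from scipy.spatial.transform import Rotation as Rot
def go(target,s):
    M=Rot.from_euler('xyz',s["eef_rot"]).as_matrix()
    yaw=np.degrees(np.arctan2(M[1,1],M[0,1]))
    return (M.T@(np.array(target)-s["tcp_pos"])*100).round(2),"jaw yaw deg",round(yaw,2)
E
python3 -c "
from station import *
from h import *
s=read_state();print(go((.558,.1095,.2),s));print(go((.36,-.2,.23),s))"
```

```text
(array([  3.15, -55.8 , -56.83]), 'jaw yaw deg', np.float64(-77.24))
(array([  0.1 , -30.  , -30.69]), 'jaw yaw deg', np.float64(-77.24))
```

servo_tool --pt "0 -2.5 -2.5" --pt "0 -5 -5" --pt "0 -7.5 -7.5" --pt "0 -10 -10" --pt "0 -12.5 -12.5" --pt "0 -15 -15" --pt "0 -17.5 -17.5" --pt "0 -20 -20" --pt "0 -22.5 -22.5" --pt "0 -25 -25" --pt "0 -27.5 -28" --pt "0 -30 -30.5" --spin '[-6, -12, -18, -24, -30, -36, -42, -48, -54, -60, -66, -72]' --gripper '[8.5, 8.5, 8.5, 8.5, 8.5, 8.5, 8.5, 8.5, 8.5, 8.5, 8.5, 8.5]'

```text
clock: 1.1
tcp_pos: [0.359, -0.1991, 0.2312]
eef_rot: [1.506, 1.57, -0.151]
wrist_force: [1.0, -0.8, -0.1]
finger_gap: 0.992
```

```bash
python3 -c "
from station import *
from h import *
s=read_state();print(s['tcp_pos'],s['q'],go((.558,.1095,.16),s))"
```

```text
[ 0.35898827 -0.19910754  0.23118807] [-7.02675877e-01 -5.77211810e-03 -3.35051072e-01  1.24120137e+00
  1.94568619e-04  9.54571376e-01] (array([  7.12,  17.16, -32.46]), 'jaw yaw deg', np.float64(-4.95))
```

servo_tool --pt "0.5 1.7 -3.2" --pt "1 3.4 -6.4" --pt "1.5 5.1 -9.6" --pt "2 6.8 -12.8" --pt "2.5 8.5 -16" --pt "3 10.2 -19.2" --pt "4 11.9 -22.4" --pt "5 13.6 -25.6" --pt "6 15.3 -28.8" --pt "7 17.2 -32.5" --pt "7.1 17.2 -32.5" --pt "7.1 17.2 -32.5" --spin '[-5, -5, -5, -5, -5, -5, -5, -5, -5, -5, -5, -5]' --gripper '[8.5, 8.5, 8.5, 8.5, 8.5, 8.5, 8.5, 8.5, 8.5, 8.5, 8.5, 8.5]'

```text
clock: 2.1
tcp_pos: [0.5587, 0.1089, 0.1583]
eef_rot: [-1.457, 1.567, -3.029]
wrist_force: [-0.1, 0.4, 0.3]
finger_gap: 0.995
```

Run:
```python
from station import *
from h import *
s=read_state();d=get_image("wrist");cv2.imwrite("pics/w1.png",d["pixels"])
T=np.eye(4);T[:3,:3]=Rot.from_euler('xyz',s["eef_rot"]).as_matrix();T[:3,3]=s["tcp_pos"]
E=T@d["tool_from_camera"];P=cloud(d,E)
print(s['tcp_pos'],E[:3,3])
z=P[...,2];m=((z>.048)&(z<.064)&(np.hypot(P[...,0]-.558,P[...,1]-.11)<.05)).astype(np.uint8)
nn,l,st,ce=cv2.connectedComponentsWithStats(m)
for i in range(1,nn):
    if st[i,4]>50: print("sp",ce[i],st[i],np.median(P[l==i],0),plane(d,ce[i],.056,E))
g=d["pixels"];m=((g.max(2)<45)&(z<.03)&(z>-.02)).astype(np.uint8)
k=max(cv2.findContours(m,cv2.RETR_EXTERNAL,cv2.CHAIN_APPROX_NONE)[0],key=cv2.contourArea)
X=plane(d,k.reshape(-1,2),.006,E)[:,:2].astype(np.float32);print(cv2.fitEllipse(X),cv2.minEnclosingCircle(X))
```

```text
[0.55871933 0.10886556 0.15825881] [0.55950239 0.18689372 0.30092449]
sp [280.12121212 201.23232323] [266 186  29  31 693] [0.55724088 0.11374278 0.05594182] [[0.55732429 0.1136551  0.056     ]]
((0.5570223927497864, 0.11280035227537155), (0.14605702459812164, 0.14692343771457672), 94.81712341308594) ((0.5569107532501221, 0.11276727169752121), 0.0741167739033699)
```

View pics/w1.png

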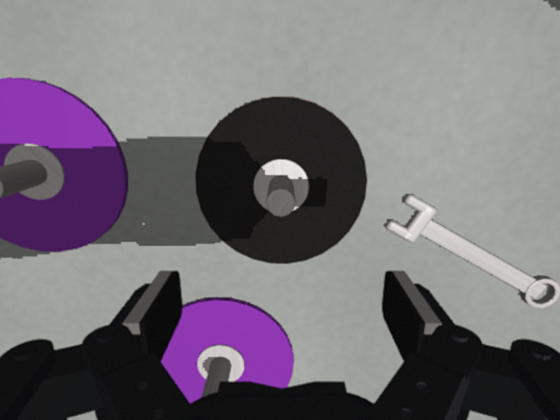

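The wrist view shows the black disc centred near (281,180), with its spindle top at (280,201). That puts the axis at (0.557, 0.113), within 3 mm of the other views. I'll descend and grip.

```bash
python3 -c "
from station import *
from h import *
s=read_state();print(s['tcp_pos'],go((.557,.112,.020),s))"
```

```text
[0.5583759  0.10767539 0.15912315] (array([13.91, -0.1 , -0.44]), 'jaw yaw deg', np.float64(-0.13))
```

servo_tool --pt "2.5 -0.1 -0.4" --pt "5 -0.1 -0.4" --pt "7.5 -0.1 -0.4" --pt "10 -0.1 -0.4" --pt "12 -0.1 -0.4" --pt "13.3 -0.1 -0.4" --pt "13.8 -0.1 -0.4" --pt "13.8 -0.1 -0.4" --pt "13.8 -0.1 -0.4" --spin '[0, 0, 0, 0, 0, 0, 0, 0, 0]' --gripper '[8.5, 8.5, 8.5, 8.5, 8.5, 8.5, 8.5, 8.5, 8.5]'

```text
clock: 2.9
tcp_pos: [0.5584, 0.1102, 0.0232]
eef_rot: [1.386, 1.57, -0.19]
wrist_force: [0.4, 0.2, -0.2]
finger_gap: 0.995
```

servo_tool --pt "0 0 0" --pt "0 0 0" --pt "0 0 0" --pt "0 0 0" --pt "0 0 0" --pt "0 0 0" --pt "0 0 0" --pt "0 0 0" --pt "0 0 0" --pt "0 0 0" --pt "0 0 0" --pt "0 0 0" --spin '[0, 0, 0, 0, 0, 0, 0, 0, 0, 0, 0, 0]' --gripper '[1.6, 1.6, 1.6, 1.6, 1.6, 1.6, 1.6, 1.6, 1.6, 1.6, 1.6, 1.6]' --force 60

```text
clock: 3.9
tcp_pos: [0.5584, 0.1112, 0.0228]
eef_rot: [1.552, 1.57, -0.023]
wrist_force: [-1.9, -0.7, 6.0]
finger_gap: 0.242
```

servo_tool --pt "-1 0 0" --pt "-2.5 0 0" --pt "-4.5 0 0" --pt "-6.5 0 0" --pt "-8.5 0 0" --pt "-10.5 0 0" --pt "-11.6 0 0" --pt "-12 0 0" --pt "-12 0 0" --pt "-12 0 0" --spin '[0, 0, 0, 0, 0, 0, 0, 0, 0, 0]' --gripper '[1.6, 1.6, 1.6, 1.6, 1.6, 1.6, 1.6, 1.6, 1.6, 1.6]'

```text
clock: 4.73
tcp_pos: [0.5576, 0.1111, 0.1416]
eef_rot: [-1.461, 1.57, -3.036]
wrist_force: [-0.3, -0.5, -3.0]
finger_gap: 0.24
```

```bash
cat > look.py <<'E'
from station import *
from h import *
import sys
n=sys.argv[1]
s=read_state();print("tcp",s['tcp_pos'].round(4),"gap",s['finger_gap'],s['wrist_force'].round(1))
for c in ("wrist","top","scene"):
    d=get_image(c);cv2.imwrite(f"pics/{c}{n}.png",d["pixels"]);np.savez(f"{c}{n}.npz",tcp=s["tcp_pos"],rot=s["eef_rot"],**d)
T=np.eye(4);T[:3,:3]=Rot.from_euler('xyz',s["eef_rot"]).as_matrix();T[:3,3]=s["tcp_pos"]
d=dict(np.load(f"wrist{n}.npz"));E=T@d["tool_from_camera"]
for c in ("wrist","top","scene"):
    d=dict(np.load(f"{c}{n}.npz"));P=cloud(d,E if c=="wrist" else None);g=d["pixels"]
    r=np.hypot(P[...,0]-s["tcp_pos"][0],P[...,1]-s["tcp_pos"][1])
    m=(r<.09)&(r>.022)&(np.abs(P[...,2]-(s["tcp_pos"][2]-.0165))<.02)&(g.max(2)<60)
    m=cv2.erode(m.astype(np.uint8),np.ones((3,3)))>0
    Q=P[m]
    if len(Q)<60: print(c,len(Q));continue
    A=np.c_[Q[:,:2]-s["tcp_pos"][:2],np.ones(len(Q))];co=np.linalg.lstsq(A,Q[:,2],rcond=None)[0]
    nrm=np.abs(A@co-Q[:,2])<.005; co=np.linalg.lstsq(A[nrm],Q[nrm,2],rcond=None)[0]
    print(c,len(Q),"disc top z",co[2].round(4),"slopes x,y",co[:2].round(3),"extents",Q[:,:2].min(0).round(4),Q[:,:2].max(0).round(4))
E
python3 look.py 2
```

```text
tcp [0.5576 0.1111 0.1416] gap 0.24028036373586947 [-0.3 -0.5 -3. ]
wrist 34041 disc top z 0.1248 slopes x,y [-0.002  0.001] extents [0.4842 0.0393] [0.631 0.186]
top 0
scene 1489 disc top z 0.1227 slopes x,y [-0.003  0.001] extents [0.4892 0.0371] [0.6284 0.1787]
```

View pics/wrist2.png

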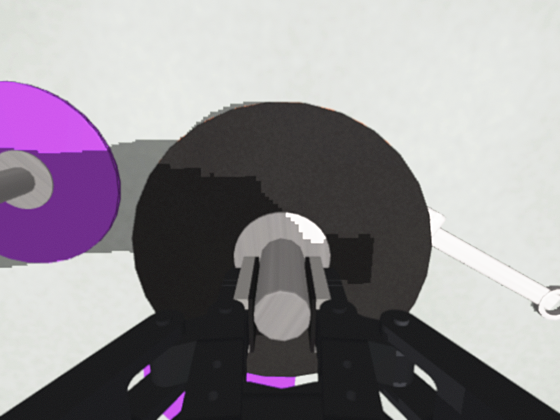

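View pics/scene2.png

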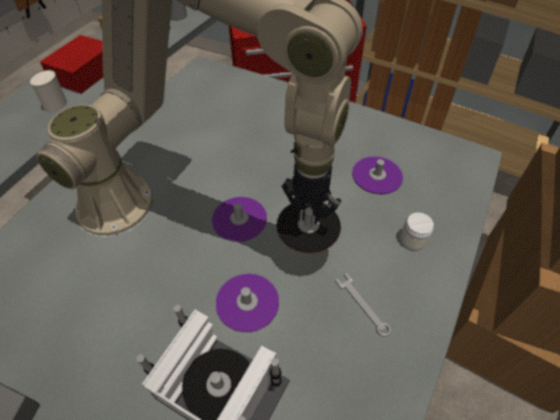

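The disc is held level (slopes under 0.3 %) with its underside at z 0.118. I'll move in front of the mouth.

servo_tool --pt "0 -0.1 0.8" --pt "-0.2 -0.3 2.5" --pt "-0.2 -0.5 5" --pt "-0.2 -0.7 7.5" --pt "-0.2 -0.8 10" --pt "-0.2 -0.8 12.5" --pt "-0.2 -0.8 15" --pt "-0.2 -0.8 17" --pt "-0.2 -0.8 18" --pt "-0.2 -0.8 18" --pt "-0.2 -0.8 18" --pt "-0.2 -0.8 18" --spin '[0, 0, 0, 0, 0, 0, 0, 0, 0, 0, 0, 0]' --gripper '[1.6, 1.6, 1.6, 1.6, 1.6, 1.6, 1.6, 1.6, 1.6, 1.6, 1.6, 1.6]'

```text
clock: 5.88
tcp_pos: [0.5491, -0.0681, 0.144]
eef_rot: [-2.245, 1.57, 2.463]
wrist_force: [-0.5, 0.2, -2.5]
finger_gap: 0.246
```

```bash
python3 look.py 3
python3 - <<'E'
from h import *
d=dict(np.load("scene3.npz"));cv2.imwrite("pics/s3z.png",cv2.resize(d["pixels"][200:420,100:360],None,fx=2.7,fy=2.7,interpolation=cv2.INTER_CUBIC))
d=dict(np.load("wrist3.npz"))
T=np.eye(4);T[:3,:3]=Rot.from_euler('xyz',d["rot"]).as_matrix();T[:3,3]=d["tcp"];P=cloud(d,T@d["tool_from_camera"])
x,y,z=P[...,0],P[...,1],P[...,2]
m=(y<-.17)&(z>.132)&(z<.15)
print(m.sum(), P[m].min(0) if m.any() else 0, P[m].max(0) if m.any() else 0)
E
```

```text
tcp [ 0.5491 -0.0681  0.144 ] gap 0.24607244488096675 [-0.5  0.2 -2.5]
wrist 28174 disc top z 0.1272 slopes x,y [-0.002  0.002] extents [ 0.4757 -0.1409] [0.6228 0.0068]
top 914 disc top z 0.1272 slopes x,y [0.001 0.005] extents [ 0.4804 -0.0669] [0.6193 0.0015]
scene 1923 disc top z 0.1257 slopes x,y [ 0.003 -0.011] extents [ 0.4796 -0.1409] [ 0.621  -0.0119]
0 0 0
```

View pics/s3z.png

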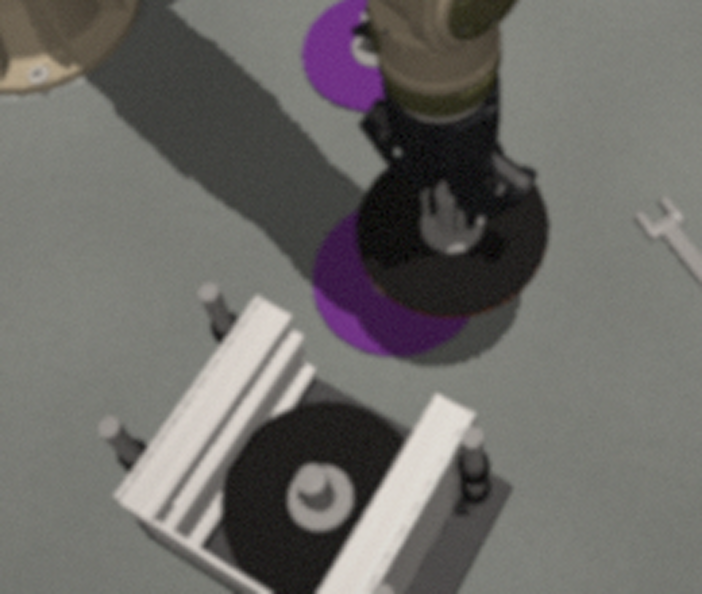

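View pics/top3.png

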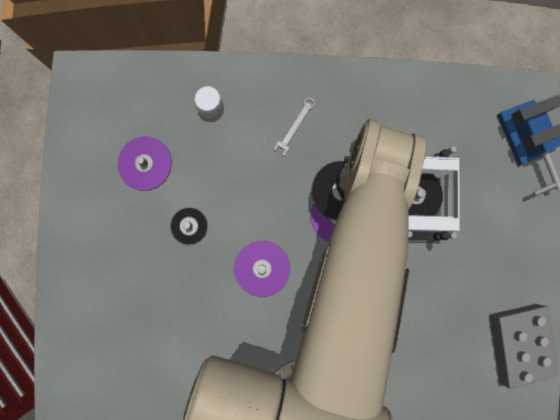

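View pics/wrist3.png

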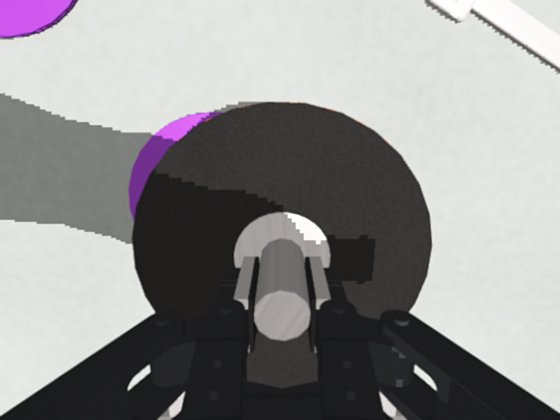

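The disc is level in front of the mouth with its underside at about 0.1205, and the allowed window is 0.1095 to 0.1315. Centring is within 1.5 mm, so I'll slide it in.

servo_tool --pt "0 0 1.5" --pt "0 0 3" --pt "0 0 4.5" --pt "0 0 6" --pt "0 0 7.5" --pt "0 0 9" --pt "0 0 10.5" --pt "0 0 12" --pt "0 0 12" --pt "0 0 12" --spin '[0, 0, 0, 0, 0, 0, 0, 0, 0, 0]' --gripper '[1.6, 1.6, 1.6, 1.6, 1.6, 1.6, 1.6, 1.6, 1.6, 1.6]'

```text
clock: 6.87
tcp_pos: [0.5489, -0.19, 0.1441]
eef_rot: [-2.816, 1.571, 1.89]
wrist_force: [0.3, -0.2, -2.5]
finger_gap: 0.239
```

```bash
python3 look.py 4;  python3 - <<'E'
from h import *
d=dict(np.load("scene4.npz"));cv2.imwrite("pics/s4z.png",cv2.resize(d["pixels"][250:420,100:320],None,fx=3.5,fy=3.5,interpolation=cv2.INTER_CUBIC))
E
```

```text
tcp [ 0.5489 -0.19    0.1441] gap 0.23945917055976595 [ 0.3 -0.2 -2.5]
wrist 27934 disc top z 0.1274 slopes x,y [-0.001  0.001] extents [ 0.4755 -0.2627] [ 0.6224 -0.1147]
top 1059 disc top z 0.1276 slopes x,y [-0.003 -0.007] extents [ 0.479  -0.2004] [ 0.619  -0.1193]
scene 2031 disc top z 0.1258 slopes x,y [0.001 0.002] extents [ 0.4818 -0.2621] [ 0.6204 -0.1188]
```

View pics/s4z.png

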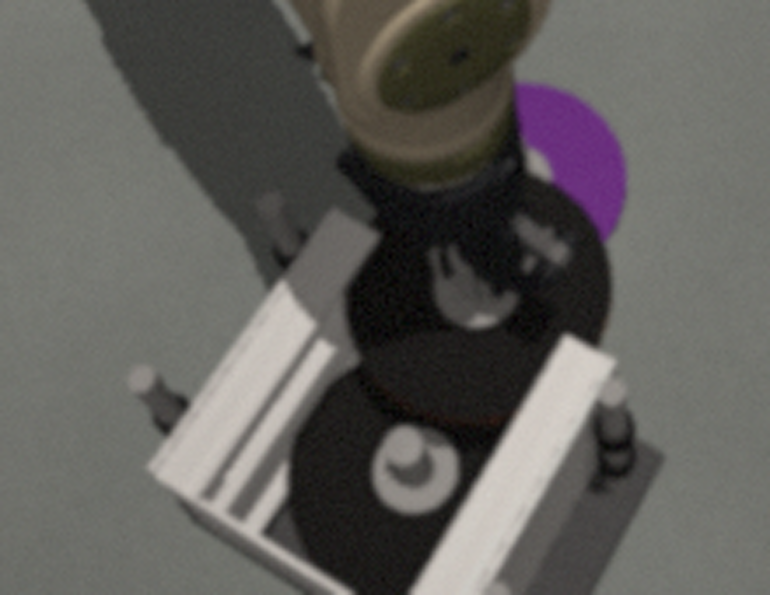

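View pics/wrist4.png

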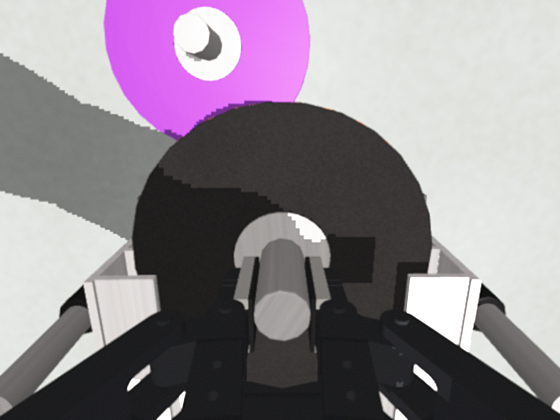

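The disc edge has passed under both lips without contact. The lip inner edges are at cols 157 and 410, and the spindle at col 282 is midway between them. I'll go on to home.

servo_tool --pt "0 0 1" --pt "0 0 2.2" --pt "0 0 3.4" --pt "0 0 4.6" --pt "0 0 5.8" --pt "0 0 7" --pt "0 0 8" --pt "0 0 8.6" --pt "0 0 8.6" --pt "0 0 8.6" --spin '[0, 0, 0, 0, 0, 0, 0, 0, 0, 0]' --gripper '[1.6, 1.6, 1.6, 1.6, 1.6, 1.6, 1.6, 1.6, 1.6, 1.6]'

```text
clock: 7.85
tcp_pos: [0.5484, -0.2752, 0.1441]
eef_rot: [-2.63, 1.57, 2.077]
wrist_force: [0.2, 0.5, -3.3]
finger_gap: 0.242
```

```bash
python3 look.py 5;  python3 - <<'E'
from h import *
d=dict(np.load("scene5.npz"));cv2.imwrite("pics/s5z.png",cv2.resize(d["pixels"][250:420,100:320],None,fx=3.5,fy=3.5,interpolation=cv2.INTER_CUBIC))
d=dict(np.load("wrist5.npz"))
T=np.eye(4);T[:3,:3]=Rot.from_euler('xyz',d["rot"]).as_matrix();T[:3,3]=d["tcp"];P=cloud(d,T@d["tool_from_camera"])
x,y,z=P[...,0],P[...,1],P[...,2]
m=(z>.134)&(z<.148)&(abs(x-.55)>.055)&(abs(x-.55)<.1)&(d["pixels"].min(2)>90)
for s in (x<.55,x>.55):
    Q=P[m&s];print(len(Q),np.percentile(Q,[1,50,99],axis=0).round(4).tolist())
E
```

```text
tcp [ 0.5484 -0.2752  0.1441] gap 0.2416671153237458 [ 0.2  0.5 -3.3]
wrist 38887 disc top z 0.1273 slopes x,y [-0.001  0.002] extents [ 0.4845 -0.3479] [ 0.6132 -0.1999]
top 967 disc top z 0.1276 slopes x,y [-0.001 -0.001] extents [ 0.4941 -0.337 ] [ 0.6051 -0.2022]
scene 2238 disc top z 0.1259 slopes x,y [0.001 0.001] extents [ 0.4883 -0.3463] [ 0.6019 -0.2038]
18537 [[0.4582, -0.3376, 0.1402], [0.4729, -0.2399, 0.1419], [0.489, -0.1937, 0.1447]]
18954 [[0.6088, -0.3337, 0.1401], [0.625, -0.2407, 0.1418], [0.6397, -0.1936, 0.1445]]
```

View pics/s5z.png

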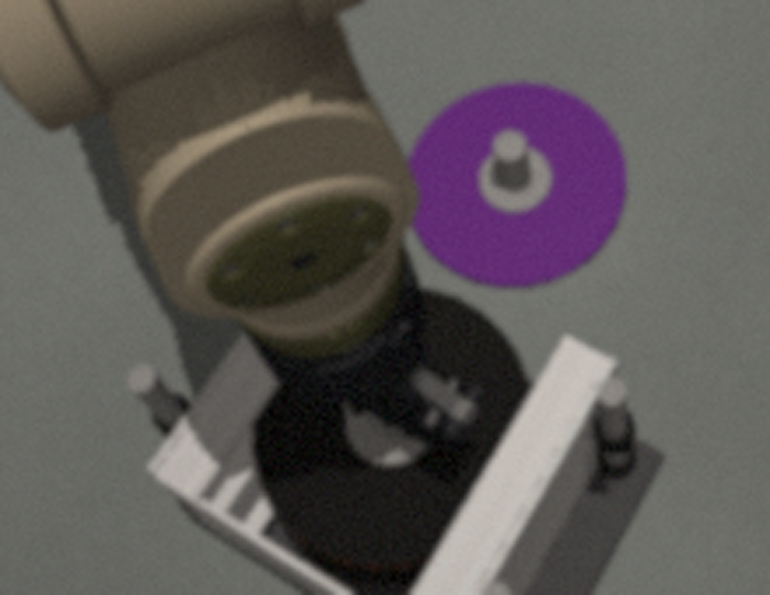

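View pics/wrist5.png

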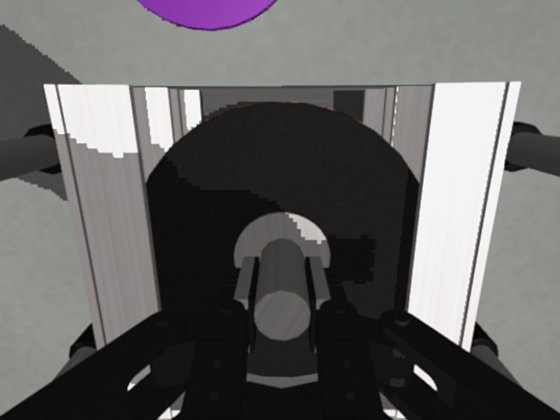

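The disc is centred in the slot: lip inner edges average x 0.5489, and its edge sits 6 to 7 mm inside the mouth (7 expected). It needs about 11.5 mm of lowering, so I'll go down gently and watch the force.

servo_tool --pt "0.1 0 0.1" --pt "0.3 0 0.1" --pt "0.5 0 0.1" --pt "0.7 0 0.1" --pt "0.9 0 0.1" --pt "1 0 0.1" --pt "1 0 0.1" --pt "1 0 0.1" --spin '[0, 0, 0, 0, 0, 0, 0, 0]' --gripper '[1.6, 1.6, 1.6, 1.6, 1.6, 1.6, 1.6, 1.6]'

```text
clock: 8.67
tcp_pos: [0.5485, -0.2758, 0.1342]
eef_rot: [-1.754, 1.571, 2.954]
wrist_force: [0.8, -1.0, -2.1]
finger_gap: 0.238
```

servo_tool --pt "0.05 0 0" --pt "0.1 0 0" --pt "0.1 0 0" --spin '[0, 0, 0]' --gripper '[1.6, 1.6, 1.6]'

```text
clock: 8.92
tcp_pos: [0.5486, -0.2759, 0.1333]
eef_rot: [0.477, 1.571, -1.098]
wrist_force: [0.5, 0.7, -2.7]
finger_gap: 0.243
```

servo_tool --pt "0.05 0 0" --pt "0.1 0 0" --pt "0.1 0 0" --spin '[0, 0, 0]' --gripper '[1.6, 1.6, 1.6]'

```text
clock: 9.17
tcp_pos: [0.5486, -0.2759, 0.1325]
eef_rot: [0.72, 1.57, -0.855]
wrist_force: [-0.1, -1.0, -2.1]
finger_gap: 0.235
```

servo_tool --pt "0.05 0 0" --pt "0.1 0 0" --pt "0.1 0 0" --spin '[0, 0, 0]' --gripper '[1.6, 1.6, 1.6]'

```text
clock: 9.42
tcp_pos: [0.5487, -0.2759, 0.1325]
eef_rot: [0.816, 1.57, -0.759]
wrist_force: [-1.9, 1.0, 4.9]
finger_gap: 0.237
```

```bash
python3 look.py 6
```

```text
tcp [ 0.5487 -0.2759  0.1325] gap 0.23710048957561256 [-1.9  1.   4.9]
wrist 41142 disc top z 0.1157 slopes x,y [-0.001  0.001] extents [ 0.4792 -0.3491] [ 0.6185 -0.2007]
top 982 disc top z 0.1157 slopes x,y [0.002 0.002] extents [ 0.495  -0.3388] [ 0.6075 -0.2029]
scene 2137 disc top z 0.1142 slopes x,y [ 0.001 -0.   ] extents [ 0.4843 -0.348 ] [ 0.5995 -0.2052]
```

The disc is seated. The force rose by about 7 N, the top is at 0.1157 (predicted 0.1155), and its edge is 7.0 mm inside the mouth. I'll release with a partial opening, then lift.

servo_tool --pt "0 0 0" --pt "0 0 0" --pt "0 0 0" --pt "0 0 0" --pt "0 0 0" --pt "0 0 0" --spin '[0, 0, 0, 0, 0, 0]' --gripper '[2.8, 3.4, 4.2, 4.2, 4.2, 4.2]'

```text
clock: 10.07
tcp_pos: [0.5486, -0.2759, 0.1312]
eef_rot: [-1.111, 1.571, -2.686]
wrist_force: [0.2, 0.4, -0.1]
finger_gap: 0.488
```

```bash
python3 look.py 7
```

```text
tcp [ 0.5486 -0.2759  0.1312] gap 0.4878711142779899 [ 0.2  0.4 -0.1]
wrist 42805 disc top z 0.1157 slopes x,y [-0.001  0.001] extents [ 0.4793 -0.349 ] [ 0.6184 -0.2006]
top 917 disc top z 0.1159 slopes x,y [ 0.001 -0.002] extents [ 0.495  -0.3384] [ 0.607  -0.2024]
scene 2109 disc top z 0.1142 slopes x,y [0.001 0.   ] extents [ 0.4837 -0.3479] [ 0.5993 -0.2048]
```

View pics/wrist7.png

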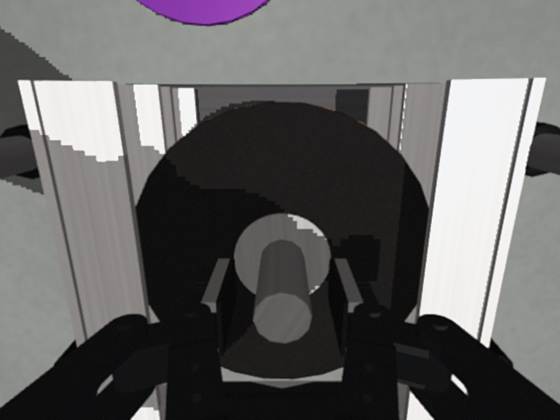

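The fingers stand clear of the spindle at (282,318), at cols 220 and 345, and the disc hasn't moved. I'll lift straight up and retreat toward the robot.

servo_tool --pt "-1 0 0" --pt "-2.5 0 0" --pt "-4.5 0 0" --pt "-7 0 0" --pt "-9.5 0 0" --pt "-12 0 0" --pt "-13 -2 0" --pt "-13 -5 -2" --pt "-13 -8 -5" --pt "-13 -11 -8" --pt "-13 -13 -10" --pt "-13 -13 -10" --spin '[0, 0, 0, 0, 0, 0, 0, 0, 0, 0, 0, 0]' --gripper '[4.2, 4.2, 4.2, 4.2, 4.2, 4.2, 4.2, 4.2, 4.2, 4.2, 4.2, 4.2]'

```text
clock: 11.22
tcp_pos: [0.4147, -0.1712, 0.2625]
eef_rot: [-2.312, 1.568, 2.398]
wrist_force: [-0.7, 0.6, -0.5]
finger_gap: 0.489
```

Run:
```python
from station import *
from h import *
s=read_state();print(s["clock"],s["tcp_pos"],s["wrist_force"])
for n in("scene","top"):
    d=get_image(n);cv2.imwrite(f"pics/{n}8.png",d["pixels"]);P=cloud(d);x,y,z=P[...,0],P[...,1],P[...,2]
    m=((abs(x-.55)<.04)&(abs(y+.275)<.05)&(z>.155)&(z<.175)).astype(np.uint8)
    nn,l,st,ce=cv2.connectedComponentsWithStats(m)
    for i in range(1,nn):
        if st[i,4]>15:print(n,"spindle",st[i,4],np.median(P[l==i],0),plane(d,ce[i],.1655))
    m=(abs(x-.55)<.05)&(abs(y+.275)<.08)&(z>.105)&(z<.128)&(d["pixels"].max(2)<60)
    Q=P[m]; 
    if len(Q)>50:
        A=np.c_[Q[:,:2]-[.55,-.275],np.ones(len(Q))];print(len(Q),np.linalg.lstsq(A,Q[:,2],rcond=None)[0].round(4),Q.min(0),Q.max(0))
```

```text
11.2167 [ 0.41466732 -0.17123682  0.26247189] [-0.67892087  0.64204208 -0.46007192]
scene spindle 123 [ 0.55174729 -0.27685986  0.16396903] [[ 0.55205584 -0.27704888  0.1655    ]]
3202 [-0.001   0.0012  0.1142] [ 0.50001406 -0.35022625  0.10583993] [ 0.59998215 -0.20243372  0.11913255]
top spindle 74 [ 0.54779911 -0.27532547  0.16520507] [[ 0.5480611  -0.27520061  0.1655    ]]
1636 [ 0.0024 -0.0024  0.1159] [ 0.50000013 -0.3481212   0.10744155] [ 0.59993098 -0.20115429  0.12332004]
```

View pics/scene8.png

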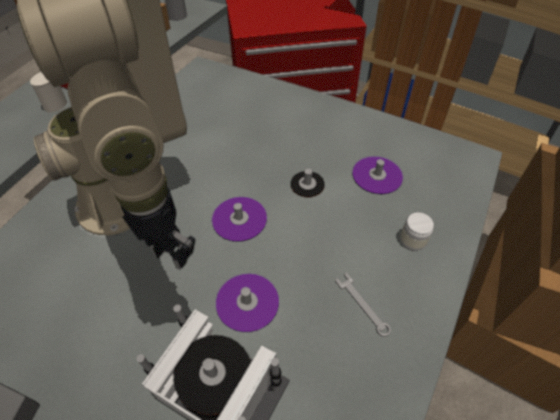

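View pics/top8.png

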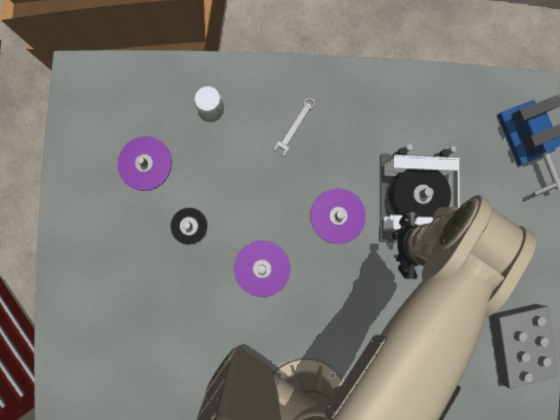

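Both views show the disc level in the upper slot. Its spindle is at (0.550, -0.276), against a rack centre of (0.550, -0.2755), and everything else is where it was.

```bash
python3 -c "
from station import *
print(sign_off())"
```

```text
the job is handed in; nothing more can be done
None
```

The large black spare disc is in the rack's upper slot, released, and I handed the job in at about 11.3 s of the 37 s allowed. I gripped it by the spindle, carried it over the bench, slid it in under the lips, lowered it onto the ledges until I felt contact, and backed away.

- **Position:** the spindle measures (0.550, -0.276), against a rack centre of about (0.550, -0.2755). The disc's edge is 7 mm inside the mouth, as expected. The back stop is still about 8 mm away, which is how the given sizes place home.
- **Level and height:** the disc's slope is under 0.3 %. Its top is at about z 0.115, where 0.1155 was predicted for lying on the ledges.
- **Forces:** readings between moves stayed within about 7 N, and the robot was touching nothing at the end.
- **Other items:** the small disc and the purple discs look unmoved in the final pictures. The stored disc is now hidden under the spare, so I could not see it at the end; nothing came near it.
- **Disagreements:** the scene and top cameras differ by 2–4 mm in x and about 1.5 mm in height. This is about the stated calibration error, so I used the average and the wrist view.

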